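# Third hand at the crate jig

### The job

On the crate-end jig, first turn the black knob clockwise until its pointer stands at the arrowhead mark of the dial, which brings the end stop to this crate's setting. Then take the wooden cleat, screw holes upward, lay it flat on the crate board with one end touching the stop and its long side against both fence blocks, and push it steadily against the fence with about 10 N, holding it in the middle so that its screw holes stay clear. Finish while still pushing, for a colleague will drive the screws; do not disturb the spool, the cup or the screwdriver.

Things in the scene. Friction and masses are not known exactly. Their poses are not given: they have to be found in the camera images.
- jig: Fixed jig: plywood base 170 x 285 x 15 mm carrying a light wooden crate end board (120 x 210 x 10 mm, hand hole, its top 25 mm above the bench). Origin: underside of the base, at bench height; base from -83 to +87 mm in x, -150 to +135 mm in y, the board to y = +150. Axes: x towards the fence (roughly to the robot's right), y along the fence away from the robot, z up
- seat (a point): Point on the crate board's top (25 mm above the bench), jig x = 50, y = 45 mm, where the middle of the cleat's underside belongs when the stop is set at the arrowhead; same axes as the jig
- fence: Two rigid aluminium fence blocks in one line along the jig's right side. Same origin and axes as jig. Pressing faces at jig x = +62 mm, tops 47 mm above the bench, 18 mm thick, at jig y -40 to +10 and +80 to +130 mm; the 70 mm gap between them leaves room for a finger behind the cleat (there the crate board ends at x = 62 mm; the plywood, top at 15 mm, goes on)
- dial (a joint): Black knurled knob on the grey gear housing at the jig's near end (39 mm across, 24 mm high, on a 53 mm skirt), with a white pointer line. Radians, 0 to 2.75, growing clockwise from above; arrowhead mark at 2.00, where the pointer points to jig -x. Starts at 0.5 to 1.3. Stiff (0.16 N m friction), stays where left. A rack moves the end stop 16 mm towards the knob (jig -y) per radian
- dial_grip (a point): On the knob's axis, 62 mm above the bench, half way up the part to grip; the knob's top is at 74 mm, the skirt's top at 50 mm. At jig x = 28, y = -112 mm
- stop_face (a point): Middle of the far (jig +y) face of the steel end stop: a block 29 mm in x, 22 mm in y, 28 to 50 mm above the bench, running beside the fence. Same axes as the jig; the cleat's near end belongs against this face. At jig y = -25 mm when set. Held by the knob's friction only: it gives way to about 10 N of end push
- cleat: Loose brown hardwood cleat 24 x 140 x 28 mm (x, y, z), about 65 g, lying on the stack of boards. Origin: centre of its underside; y along its length; both ends alike. Two 5 mm screw holes go through it vertically, 56 mm either side of the middle
- board_stack: Fixed stack of three spare crate boards on the left, 120 x 210 mm, 30 mm high, on which the cleat lies; leave it. The bench scale to its left is 90 mm high, the tape dispenser to its right 66 mm
- tie_spool: Bystander: dark spool of twist tie, 61 mm across, 40 mm high, standing on the bench behind the stack
- sample_cup_c: Bystander: open white cup, 60 mm across, 52 mm high, behind the tape dispenser
- screwdriver: Bystander: screwdriver lying at the bench's front edge, for the colleague

How it is judged:
By the outcome, as a careful person would: the job done as asked, in the order asked, and still so for the second after the job is handed in, while the arm keeps its last pose, push and grip.
It also fails if it takes over 72 s, if anything falls off the work surface, if the arm or the gripper's body presses on something with over 40 N, if the wrist force passes 120 N, or if a joint passes its speed limit or range.

### The arm

A 6-joint arm with a two-finger parallel gripper is mounted at the origin on a cart in front of the work surface, level with it; the furniture and walls round the work are solid. World frame = base frame: x ahead of the robot, y to its left, z up, the work surface at z = 0. Lengths are in m, angles in degrees, forces in N, time in s.
With the tool pointing down it reaches from about 0.3 to 0.75 m from the base axis. Payload 8.5 kg.
Tool frame: the origin (TCP) lies at the very end of the fingers, on their centre line; the grasp point (between the pads) lies 19 mm behind it (env.hold_point_z is the distance from the TCP to the grasp point, in m); z points along the fingers, y is the line along which they close (so a half turn about z gives the same grasp; the last joint's range is limited). The gripper opens to 85 mm and grips with 20 to 120 N. Pads are 22 mm wide; open, the fingers measure 114 mm over their backs; the gripper's body (76 mm by 85 mm) begins 54 mm behind the grasp point. The pads swing forward as they close: fully open they stand 13 mm farther back than shut.
Start: joints at [51.492, 21.807, 74.336, -0, 83.858, -12.336], TCP at [0.243, 0.494, 0.231] pointing down, gripper open.
Joint ranges: [-178.18, 178.18], [-50.72, 133.34], [12.68, 142.11], [-81.47, 261.47], [9.98, 163.14], [-165.26, 165.26]. Speed limits (degrees/s): [136.94, 136.94, 180, 180, 180, 180].

### API

Orientations are given as a 3x3 rotation matrix whose columns are the frame's x, y, z axes.
In Python, from rig import env, optics gives the robot as it stands.
- The arm moves only by the shell command python3 -m jog 'ROWS' [OPENING] [FORCE]. ROWS is JSON, a list of rows, each an object with "linear": the shift along the tool's x, y, z in units of 40 mm (1.0 is 40 mm), a list of three; "roll": the turn about the tool's z in units of 5 degrees (1.0 is 5 degrees). A call has 1 to 12 rows; each row shifts and turns the commanded pose from where the row before left it, along the tool's axes as they then stand; what a row does not reach is not made up. A row lasts 1/12 s, in which the tool goes at most 41.7 mm and 7.16 degrees, less where a joint would pass 70% of its speed; a pose out of reach is approached as far as the arm can. A call is refused whole if a number of a shift passes 1 or a number of a turn 1, either way. A call with a gripper value outside its range is refused whole. OPENING is the opening, from -1 (shut) to 1 (fully open), set as the call begins (- or left out, the last holds). The fingers move at their own pace and stop on an object; FORCE is the grip in N (left out, the last holds). Time passes only in rows, so rows that do not move let the fingers close. It gives the time, the measured TCP pose, the force, the opening and the grip force at its end, in the units of the state.
- env.observe(): the state, without advancing time (a new reading comes with each control period).
- optics.get_image(name): name is "side" or "top"; returns the picture (480x640x3 uint8, red, green, blue); there is no depth.
- optics.calibration(name): a dict with "fov_y" (degrees; the focal length in pixels is half the picture's height over the tangent of half this angle, whatever the lens; pixels are square), "cx", "cy" (the principal point, pixels), "T" (4x4, takes a point from camera to world coordinates). Camera axes: x right, y down, z forward; pixel columns grow to the right and rows downward; lengths in m; the calibration is good to about 2 mm. A picture is of the moment at which its call begins. calibration takes no time and is no camera call.
- env.close_job(): hands the job in; it is judged then, once.
The state is a dict: "time_s": time; "q": joint angles; "qvel": joint speeds; "joint_efforts": joint torques, N m; "position": TCP position; "tool_rot": TCP orientation; "ft_force": force on the tool from outside, world axes, zero at the start; "wrist_torque": the same for the moment, N m; "grip_width": finger opening in m; "gripper_force": force on a finger pad.
Only numpy, scipy, OpenCV 4.12 (cv2) and the standard library are available. Lean on these libraries where they do the work, as an engineer would, in place of code of your own. Each camera call takes 0.05 s, during which the arm holds its last target. There are 200 camera calls.

## Working session

There is one attempt and no reset: what is moved stays moved. The work goes in short steps, Python scripts to look and compute and a shell command to move; the robot and the scene stay as the last step left them, time stands still between calls to the robot, and variables do not carry over. Pictures are saved under pics/ and viewed, at most 10 in all, crops included, and the job is handed in when it is done.

```bash
ls; mkdir -p pics
python3 - <<'E'
from rig import env, optics
import cv2, numpy as np
np.set_printoptions(precision=4,suppress=True)
for n in("side","top"):
    cv2.imwrite(f"pics/{n}0.png",optics.get_image(n)[:,:,::-1]); print(n,optics.calibration(n))
print(env.observe(), env.hold_point_z)
E
```

```text
pics
side {'fov_y': 53.7581590659593, 'cx': 313.52286504637004, 'cy': 247.07445050320865, 'T': array([[ 0.9989,  0.0186, -0.0435,  0.6099],
       [ 0.0468, -0.5224,  0.8514, -0.9462],
       [-0.0069, -0.8525, -0.5227,  0.6211],
       [ 0.    ,  0.    ,  0.    ,  1.    ]])}
top {'fov_y': 51.79980872259011, 'cx': 318.7732007989931, 'cy': 231.62732340331613, 'T': array([[ 0.0012, -0.9821,  0.1885,  0.3832],
       [-0.9997,  0.0037,  0.0256, -0.0544],
       [-0.0258, -0.1885, -0.9817,  1.0222],
       [ 0.    ,  0.    ,  0.    ,  1.    ]])}
{'time_s': 0.1, 'q': array([ 51.4906,  21.8368,  74.3783,   0.0014,  83.8589, -12.3378]), 'qvel': array([-0.0358, -0.0218, -0.2041, -0.0406,  0.0078,  0.0643]), 'joint_efforts': array([  0.0039, -44.922 , -23.166 ,  -0.0002,   0.0036,   0.    ]), 'position': array([0.2424, 0.4934, 0.2308]), 'tool_rot': array([[-0.8975,  0.4411, -0.0008],
       [ 0.4411,  0.8975, -0.001 ],
       [ 0.0003, -0.0013, -1.    ]]), 'ft_force': array([0.5568, 0.8141, 0.4881]), 'wrist_torque': array([ 0.0184, -0.0245, -0.0266]), 'gripper_force': 0.0, 'grip_width': 0.08511279617484138} 0.0187
```

View pics/top0.png

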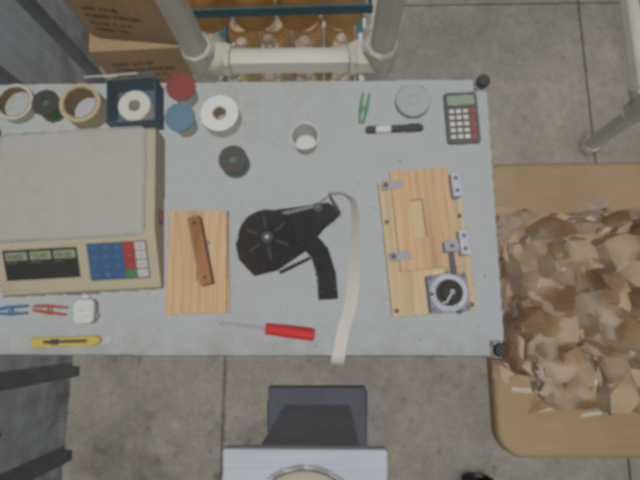

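View pics/side0.png

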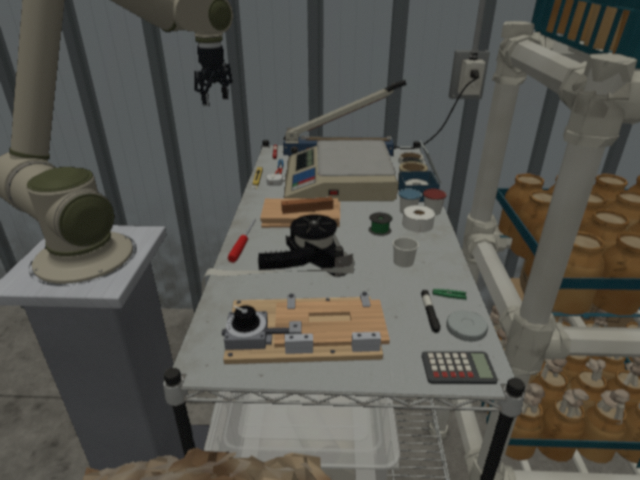

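The top view shows the jig at (380–470, 170–315), the knob at (450, 293) and the cleat at (195–212, 216–285). In the side view the knob is at (245, 318) and the cleat at (280–337, 205). I'll enlarge both.

Run:
```python
import cv2, numpy as np
t=cv2.imread("pics/top0.png"); s=cv2.imread("pics/side0.png")
def c(im,x,y,w,h,k): return cv2.resize(im[y:y+h,x:x+w],None,fx=k,fy=k,interpolation=cv2.INTER_CUBIC)
a=c(t,375,160,100,160,3.75)  #375x600
b=c(t,160,200,80,120,3.75) #300x450
cv2.imwrite("pics/topz.png",np.hstack([a,np.vstack([b,np.zeros((150,300,3),np.uint8)])]))
cv2.imwrite("pics/sidez.png",np.vstack([c(s,215,285,180,85,4.4),c(s,250,185,100,45,4.4).copy() if 0 else cv2.copyMakeBorder(c(s,250,185,100,45,4.4),0,0,0,792-440,cv2.BORDER_CONSTANT)]))
```

```text
(no output)
```

View pics/topz.png

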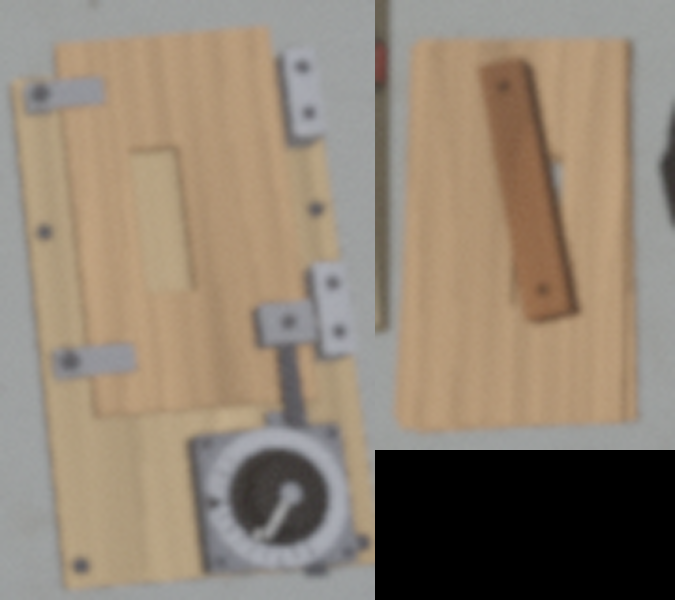

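View pics/sidez.png

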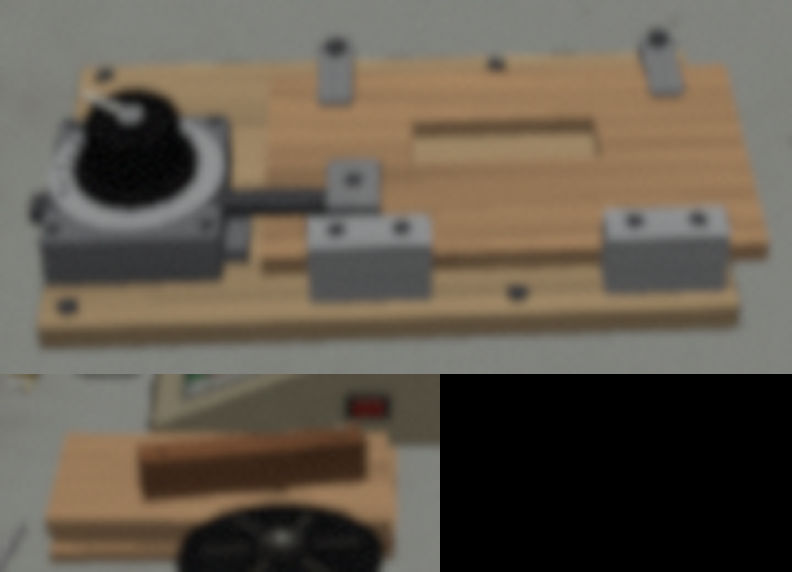

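Top zoom: knob hub at (290, 493) with its pointer towards (262, 540), stop screw at (288, 321), fence screws at (302, 67), (308, 113), (332, 283) and (340, 331), cleat holes at (503, 86) and (543, 289). Side zoom: hub at (130, 113), stop screw at (353, 180), fence screws at (336, 229), (402, 228), (635, 220) and (699, 218), and the cleat's top front edge from (140, 465) to (365, 437).

```bash
cat > h.py <<'E'
import numpy as np
from rig import env, optics
from scipy.optimize import least_squares
np.set_printoptions(precision=4,suppress=True)
C={n:optics.calibration(n) for n in("side","top")}
def proj(n,P):
    c=C[n];T=c["T"];f=240/np.tan(np.radians(c["fov_y"]/2))
    q=(np.asarray(P)-T[:3,3])@T[:3,:3]
    return np.array([c["cx"]+f*q[0]/q[2],c["cy"]+f*q[1]/q[2]])
def tri(ut,us):
    r=least_squares(lambda P:np.r_[proj("top",P)-ut,proj("side",P)-us],[.4,0,.03]); return r.x,np.abs(r.fun).max()
def atz(n,u,z):
    r=least_squares(lambda p:proj(n,[*p,z])-u,[.4,0]); return r.x
A=lambda u,v:np.array([375+u/3.75,160+v/3.75])
B=lambda u,v:np.array([160+(u-375)/3.75,200+v/3.75])
S=lambda u,v:np.array([215+u/4.4,285+v/4.4])
D=lambda u,v:np.array([250+u/4.4,185+(v-374)/4.4])
E
python3 - <<'E'
from h import *
feat={"F1":(A(302,67),S(699,218)),"F2":(A(308,113),S(635,220)),"N1":(A(332,283),S(402,228)),"N2":(A(340,331),S(336,229)),
"stop":(A(288,321),S(353,180)),"hub":(A(290,493),S(130,113)),"tip":(A(262,540),S(88,95)),"boltNL":(A(80,566),S(104,75)),"boltNR":(A(362,542),S(67,306)),"boltmidL":(A(44,232),S(495,65)),"boltmidR":(A(316,209),S(516,293)),
"boardFL":(A(57,43),S(728,66)),"cl0":(B(525,60),D(365,437)),"cl1":(B(570,314),D(140,465))}
W={}
for k,v in feat.items(): W[k],e=tri(*v); print(k,W[k],"%.2f"%e)
N=(W["N1"]+W["N2"])/2;F=(W["F1"]+W["F2"])/2
d=(F-N)[:2];print("len",np.linalg.norm(d));yaw=np.arctan2(d[1],d[0]);print("jig y dir deg",np.degrees(yaw))
ey=np.r_[np.cos(yaw),np.sin(yaw)];ex=np.r_[ey[1],-ey[0]]
O=(N+F)[:2]/2-71*.001*ex-.045*ey;print("O",O)
for k in W:print(k,"jig",(W[k][:2]-O)@ex,(W[k][:2]-O)@ey,W[k][2])
for p in((503,86),(543,289)):print("hole z58",atz("top",B(*p),.058))
E
```

```text
F1 [ 0.6821 -0.307   0.0485] 0.73
F2 [ 0.6563 -0.309   0.0483] 0.73
N1 [ 0.5627 -0.3169  0.048 ] 0.64
N2 [ 0.5366 -0.3195  0.049 ] 0.51
stop [ 0.5414 -0.292   0.051 ] 0.40
hub [ 0.4494 -0.2826  0.0758] 0.36
tip [ 0.4274 -0.2679  0.0726] 1.12
boltNL [ 0.4149 -0.1835  0.0167] 0.44
boltNR [ 0.4275 -0.3337  0.0167] 0.37
boltmidL [ 0.5973 -0.1689  0.0166] 0.42
boltmidR [ 0.6095 -0.319   0.0165] 0.33
boardFL [ 0.7042 -0.1778  0.0256] 0.84
cl0 [0.6016 0.2087 0.0632] 0.97
cl1 [0.4665 0.1805 0.0563] 0.79
len 0.11995170349734277
jig y dir deg 4.860003432920424
O [ 0.5586 -0.2462]
F1 jig 0.07112427715627263 0.11791281318239398 0.04854375723500636
F2 jig 0.07087572284372742 0.09203889031494893 0.04834167317113147
N1 jig 0.07082588306893856 -0.0018261992689166272 0.0480284220722723
N2 jig 0.07117411693106145 -0.028125504228426135 0.048968904815195655
stop jig 0.04423882936485558 -0.020963127612359012 0.05103004326911374
hub jig 0.027061550581322445 -0.11188679851514038 0.07582057827540528
tip jig 0.010523346586044525 -0.13251094514261433 0.0725951424000332
boltNL jig -0.07460524135626287 -0.13786941838595745 0.016745484908577867
boltNR jig 0.07613462320368297 -0.13801525393153083 0.016655914436368862
boltmidL jig -0.07367509814365328 0.04516396953263091 0.016559248391944337
boltmidR jig 0.0768432010556904 0.04457647353891077 0.016469288905131715
boardFL jig -0.05582356410395467 0.150920427418635 0.025634140406460452
cl0 jig -0.44959376396326856 0.0814782477687448 0.06321522378127165
cl1 jig -0.4329481323378608 -0.05554011495736045 0.056323472029743776
hole z58 [0.5871 0.2211]
hole z58 [0.4783 0.1946]
```

Jig points check out: heights are within 1.5 mm, fence spacing is 120 mm, and the hub lies at jig (27, −112). The dial is at about 1.1 rad, so it needs about 52° clockwise. I'm rolling the wrist first.

```bash
cat >> h.py <<'E'
O=np.array([.5586,-.2462]);th=np.radians(4.86);EY=np.array([np.cos(th),np.sin(th)]);EX=np.array([EY[1],-EY[0]])
jig=lambda x,y:O+x*EX+y*EY
def need(xy,z,yaw):
    s=env.observe();R=s["tool_rot"];d=R.T@(np.r_[xy,z]-s["position"])/.04
    a=np.degrees(np.arctan2(R[1,0],R[0,0]))
    print("need",d,"roll",(((a-yaw)+180)%360-180)/5,"pos",s["position"],"yaw",a,"q6",s["q"][5],"t",s["time_s"],"F",s["ft_force"],"w",s["grip_width"],s["gripper_force"])
E
R='{"linear":[0,0,0],"roll":1}'
python3 -m jog '[{"linear":[0,0,0],"roll":1},{"linear":[0,0,0],"roll":1},{"linear":[0,0,0],"roll":1},{"linear":[0,0,0],"roll":1},{"linear":[0,0,0],"roll":1},{"linear":[0,0,0],"roll":1},{"linear":[0,0,0],"roll":1},{"linear":[0,0,0],"roll":1},{"linear":[0,0,0],"roll":1},{"linear":[0,0,0],"roll":1},{"linear":[0,0,0],"roll":1},{"linear":[0,0,0],"roll":1}]' 1 60
python3 -m jog '[{"linear":[0,0,0],"roll":1},{"linear":[0,0,0],"roll":1},{"linear":[0,0,0],"roll":1},{"linear":[0,0,0],"roll":1},{"linear":[0,0,0],"roll":1},{"linear":[0,0,0],"roll":0.8},{"linear":[0,0,0],"roll":0},{"linear":[0,0,0],"roll":0}]'
python3 -c "
from h import *
need(jig(.028,-.112),.13,65)"
```

```text
time_s: 1.1
position: [0.2425, 0.4935, 0.2309]
tool_rot: [[-0.062, 0.998, -0.001], [0.998, 0.062, -0.001], [-0.001, -0.001, -1.0]]
ft_force: [0.1, 0.4, 0.6]
grip_width: 0.0852
gripper_force: 0.0
time_s: 1.77
position: [0.2425, 0.4935, 0.2311]
tool_rot: [[0.423, 0.906, -0.0], [0.906, -0.423, -0.0], [-0.001, -0.0, -1.0]]
ft_force: [-0.3, 0.4, -0.3]
grip_width: 0.0855
gripper_force: 0.0
need [-15.4089  12.9106   2.5345] roll -0.009842363125585507 pos [0.2425 0.4935 0.2311] yaw 64.95078818437206 q6 76.53982671685796 t 1.7667 F [-0.3304  0.4459 -0.334 ] w 0.0855241027176627 0.0
```

```bash
python3 -m jog '[{"linear":[-0.7,0.587,0],"roll":0},{"linear":[-0.7,0.587,0],"roll":0},{"linear":[-0.7,0.587,0],"roll":0},{"linear":[-0.7,0.587,0],"roll":0},{"linear":[-0.7,0.587,0],"roll":0},{"linear":[-0.7,0.587,0],"roll":0},{"linear":[-0.7,0.587,0],"roll":0},{"linear":[-0.7,0.587,0],"roll":0},{"linear":[-0.7,0.587,0],"roll":0},{"linear":[-0.7,0.587,0],"roll":0},{"linear":[-0.7,0.587,0],"roll":0},{"linear":[-0.7,0.587,0],"roll":0}]'
python3 -m jog '[{"linear":[-0.7,0.587,0],"roll":0},{"linear":[-0.7,0.587,0],"roll":0},{"linear":[-0.7,0.587,0],"roll":0},{"linear":[-0.7,0.587,0],"roll":0},{"linear":[-0.7,0.587,0],"roll":0},{"linear":[-0.7,0.587,0],"roll":0},{"linear":[-0.7,0.587,0],"roll":0},{"linear":[-0.7,0.587,0],"roll":0},{"linear":[-0.7,0.587,0],"roll":0},{"linear":[-0.7,0.587,0],"roll":0},{"linear":[0,0,0.8],"roll":0},{"linear":[0,0,0.8],"roll":0}]'
python3 -m jog '[{"linear":[0,0,0.9],"roll":0},{"linear":[0,0,0],"roll":0},{"linear":[0,0,0],"roll":0}]'
python3 -c "
from h import *
need(jig(.028,-.112),.051,65)"
```

```text
time_s: 2.77
position: [0.3546, 0.0679, 0.2315]
tool_rot: [[0.423, 0.906, 0.001], [0.906, -0.423, -0.0], [0.0, 0.001, -1.0]]
ft_force: [0.5, 0.6, 0.3]
grip_width: 0.0855
gripper_force: 0.0
time_s: 3.77
position: [0.4487, -0.286, 0.167]
tool_rot: [[0.425, 0.905, 0.003], [0.905, -0.425, -0.003], [-0.001, 0.004, -1.0]]
ft_force: [0.6, -0.1, -0.6]
grip_width: 0.0855
gripper_force: 0.0
time_s: 4.02
position: [0.4477, -0.2833, 0.1309]
tool_rot: [[0.424, 0.906, -0.002], [0.906, -0.424, 0.002], [0.001, -0.003, -1.0]]
ft_force: [1.1, 0.2, 1.0]
grip_width: 0.0856
gripper_force: 0.0
need [0.0096 0.0453 1.9981] roll -0.01873931787329184 pos [ 0.4477 -0.2833  0.1309] yaw 64.90630341063354 q6 -20.042651386013684 t 4.0167 F [1.0809 0.1755 0.9516] w 0.08563987699170746 0.0
```

```bash
python3 -m jog '[{"linear":[0,0.045,0.4],"roll":0},{"linear":[0,0,0.4],"roll":0},{"linear":[0,0,0.4],"roll":0},{"linear":[0,0,0.4],"roll":0},{"linear":[0,0,0.4],"roll":0},{"linear":[0,0,0],"roll":0},{"linear":[0,0,0],"roll":0}]'
python3 -m jog '[{"linear":[0,0,0],"roll":0},{"linear":[0,0,0],"roll":0},{"linear":[0,0,0],"roll":0},{"linear":[0,0,0],"roll":0},{"linear":[0,0,0],"roll":0},{"linear":[0,0,0],"roll":0},{"linear":[0,0,0],"roll":0},{"linear":[0,0,0],"roll":0},{"linear":[0,0,0],"roll":0},{"linear":[0,0,0],"roll":0},{"linear":[0,0,0],"roll":0},{"linear":[0,0,0],"roll":0}]' -1 60
python3 -c "
from h import *
need(jig(.028,-.112),.051,65)"
```

```text
time_s: 4.6
position: [0.4505, -0.2851, 0.0531]
tool_rot: [[0.425, 0.905, 0.002], [0.905, -0.425, -0.002], [-0.001, 0.002, -1.0]]
ft_force: [-0.4, 0.3, 0.7]
grip_width: 0.0854
gripper_force: 0.0
time_s: 5.6
position: [0.449, -0.2841, 0.0524]
tool_rot: [[0.425, 0.905, -0.001], [0.905, -0.425, 0.0], [-0.0, -0.001, -1.0]]
ft_force: [-7.1, 2.5, 10.6]
grip_width: 0.0374
gripper_force: 59.2
need [0.016  0.0037 0.0355] roll -0.029170925294857854 pos [ 0.449  -0.2841  0.0524] yaw 64.85414537352571 q6 -19.902004131741933 t 5.6 F [-7.1199  2.4676 10.5569] w 0.037404597653540685 59.18757140636444
```

```bash
python3 -m jog '[{"linear":[0,0,-0.03],"roll":0},{"linear":[0,0,0],"roll":0.5},{"linear":[0,0,0],"roll":0.8},{"linear":[0,0,0],"roll":0.8},{"linear":[0,0,0],"roll":0.8},{"linear":[0,0,0],"roll":0.8},{"linear":[0,0,0],"roll":0.8},{"linear":[0,0,0],"roll":0.8},{"linear":[0,0,0],"roll":0.8},{"linear":[0,0,0],"roll":0.8},{"linear":[0,0,0],"roll":0},{"linear":[0,0,0],"roll":0}]'
python3 -m jog '[{"linear":[0,0,0],"roll":0.8},{"linear":[0,0,0],"roll":0.8},{"linear":[0,0,0],"roll":0.8},{"linear":[0,0,0],"roll":0.8},{"linear":[0,0,0],"roll":0.4},{"linear":[0,0,0],"roll":0},{"linear":[0,0,0],"roll":0},{"linear":[0,0,0],"roll":0}]'
python3 - <<'E'
from h import *
import cv2
need(jig(.028,-.112),.051,13);print(env.observe()["wrist_torque"])
t=optics.get_image("top");s=optics.get_image("side")
c=lambda im,x,y,w,h,k:cv2.resize(im[y:y+h,x:x+w,::-1],None,fx=k,fy=k,interpolation=cv2.INTER_CUBIC)
cv2.imwrite("pics/k1.png",np.hstack([c(t,420,200,60,120,5),cv2.copyMakeBorder(c(s,215,285,96,80,5),0,200,0,0,cv2.BORDER_CONSTANT)]))
E
```

```text
time_s: 6.6
position: [0.4485, -0.2836, 0.0525]
tool_rot: [[0.863, 0.505, -0.003], [0.505, -0.863, 0.002], [-0.002, -0.003, -1.0]]
ft_force: [-7.2, 1.9, 2.4]
grip_width: 0.037
gripper_force: 62.7
time_s: 7.27
position: [0.4483, -0.2833, 0.0525]
tool_rot: [[0.977, 0.214, -0.003], [0.214, -0.977, 0.002], [-0.003, -0.003, -1.0]]
ft_force: [-6.5, 4.2, 4.6]
grip_width: 0.0371
gripper_force: 62.8
need [0.0253 0.0124 0.0382] roll -0.13401895519833146 pos [ 0.4483 -0.2833  0.0525] yaw 12.329905224008339 q6 32.61945911667602 t 7.2667 F [-6.5047  4.1577  4.5872] w 0.03705791399375195 62.77039289474487
[ 0.4211  1.1509 -0.1607]
```

View pics/k1.png

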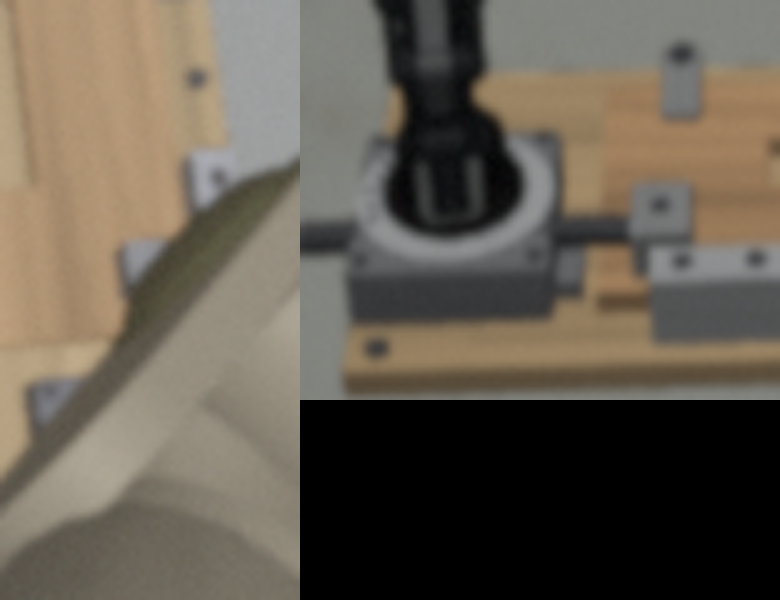

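Side crop: stop screw at (660, 205), i.e. pixel (287.0, 326.0). Before the turn it was at (295.2, 325.9).

```bash
python3 - <<'E'
from h import *
for u in((295.2,325.9),(287.0,326.0)):
    p=atz("side",u,.050)-O; print(p@EX,p@EY)
E
python3 -m jog '[{"linear":[0,0,0],"roll":0},{"linear":[0,0,0],"roll":0},{"linear":[0,0,0],"roll":0},{"linear":[0,0,0],"roll":0},{"linear":[0,0,0],"roll":0},{"linear":[0,0,0],"roll":0}]' 1
python3 -m jog '[{"linear":[0,0,-0.4],"roll":0},{"linear":[0,0,-0.8],"roll":0},{"linear":[0,0,-0.8],"roll":0},{"linear":[0,0,-0.8],"roll":0},{"linear":[0,0,-0.8],"roll":0},{"linear":[-0.5,-0.8,0],"roll":0},{"linear":[-0.5,-0.8,0],"roll":0},{"linear":[-0.5,-0.8,0],"roll":0},{"linear":[-0.5,-0.8,0],"roll":0},{"linear":[-0.5,-0.8,0],"roll":0},{"linear":[0,0,0],"roll":0}]'
python3 - <<'E'
from h import *
import cv2
need([.53,.2],.12,13)
t=optics.get_image("top");s=optics.get_image("side")
c=lambda im,x,y,w,h,k:cv2.resize(im[y:y+h,x:x+w,::-1],None,fx=k,fy=k,interpolation=cv2.INTER_CUBIC)
cv2.imwrite("pics/k2.png",np.hstack([c(t,420,230,60,100,6),cv2.copyMakeBorder(c(s,220,295,73,70,6),0,180,0,0,cv2.BORDER_CONSTANT)]))
E
```

```text
0.04282865229904932 -0.020414904206144783
0.04241788018767195 -0.035293808877389
time_s: 7.87
position: [0.4498, -0.2845, 0.0526]
tool_rot: [[0.977, 0.214, 0.0], [0.214, -0.977, -0.0], [0.0, 0.0, -1.0]]
ft_force: [-0.2, -0.9, -0.2]
grip_width: 0.0855
gripper_force: 0.0
time_s: 8.78
position: [0.3137, -0.1447, 0.1961]
tool_rot: [[0.977, 0.215, -0.002], [0.215, -0.977, 0.003], [-0.002, -0.003, -1.0]]
ft_force: [0.2, 0.1, 0.8]
grip_width: 0.0853
gripper_force: 0.0
need [ 7.1343 -7.25    1.9109] roll -0.12026252665618245 pos [ 0.3137 -0.1447  0.1961] yaw 12.398687366719095 q6 32.95355852196946 t 8.7833 F [0.234  0.0571 0.755 ] w 0.08528457515215296 0.0
```

View pics/k2.png

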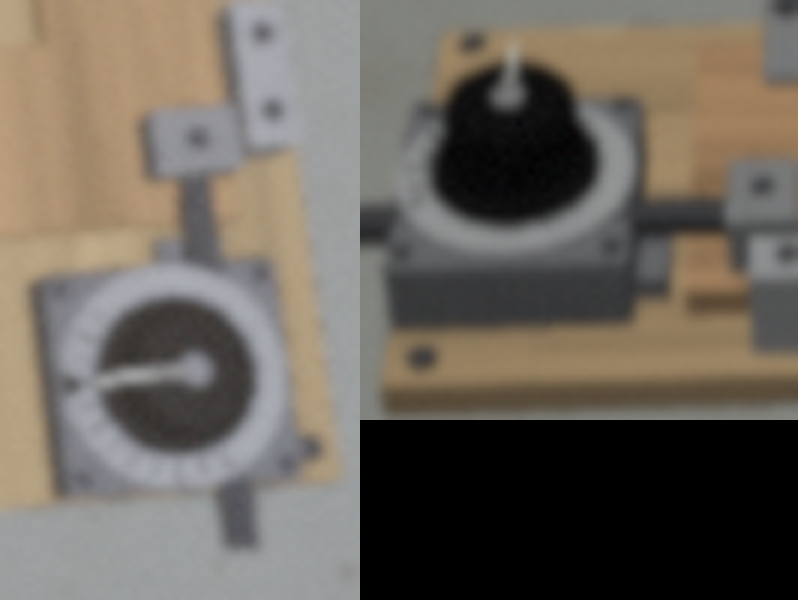

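Pointer in the top crop runs from hub (193, 369) to tip (98, 381), and in the side crop from (508, 95) to (515, 45). Stop screw at top (199, 138) and side (763, 186).

Run:
```python
from h import *
K=lambda u,v:np.array([420+u/6,230+v/6]);L=lambda u,v:np.array([220+(u-360)/6,295+v/6])
J=lambda p:np.array([(p[:2]-O)@EX,(p[:2]-O)@EY])
for n,h,t in(("top",K(193,369),K(98,381)),("side",L(508,95),L(515,45)),("top old",A(290,493),A(262,540)),("side old",S(130,113),S(88,95))):
    d=J(atz(n.split()[0],t,.0745))-J(atz(n.split()[0],h,.0745)); print(n,d,"ang short of -x deg",np.degrees(np.arctan2(-d[1],-d[0])))
P,e=tri(K(199,138),L(763,186));print("stop",J(P),P[2],e, J(atz("top",K(199,138),.05)))
```

```text
top [-0.0302 -0.0012] ang short of -x deg 2.2742127654660313
side [-0.0243  0.0001] ang short of -x deg -0.1844910154179791
top old [-0.0171 -0.0222] ang short of -x deg 52.342937733744726
side old [-0.0127 -0.0186] ang short of -x deg 55.687109216737575
stop [ 0.0447 -0.0358] 0.05177968507285855 0.5134641939248468 [ 0.0452 -0.0366]
```

The dial is set: the stop face is at jig y ≈ −24.8 and the pointer is within about 1° of the mark. Next I check the scale's clearance to the cleat.

Run:
```python
from h import *
for u in((162,225),(160,160),(160,285)):
    print("scale edge",atz("top",u,.09),atz("top",u,.045))
print("disp",atz("top",(237,250),.066))
print("stack",[atz("top",B(*p),.03) for p in((415,40),(630,40),(398,428),(632,420))])
need([.532,.207],.12,13.7)
```

```text
scale edge [0.5765 0.2746] [0.5858 0.2905]
scale edge [0.7088 0.2867] [0.7245 0.3032]
scale edge [0.4602 0.2712] [0.4639 0.287 ]
disp [0.5307 0.1313]
stack [array([0.6193, 0.2794]), array([0.6187, 0.1597]), array([0.4071, 0.2762]), array([0.4114, 0.1511])]
need [ 7.1396 -7.5491  1.9212] roll -0.2712123825904428 pos [ 0.3175 -0.1489  0.197 ] yaw 12.343938087047789 q6 32.94899783170947 t 8.8833 F [ 1.1189  0.0847 -0.7526] w 0.0857231353813761 0.0
```

```bash
python3 -m jog '[{"linear":[0.65,-0.686,0],"roll":0},{"linear":[0.65,-0.686,0],"roll":0},{"linear":[0.65,-0.686,0],"roll":0},{"linear":[0.65,-0.686,0],"roll":0},{"linear":[0.65,-0.686,0],"roll":0},{"linear":[0.65,-0.686,0],"roll":0},{"linear":[0.65,-0.686,0],"roll":0},{"linear":[0.65,-0.686,0],"roll":0},{"linear":[0.65,-0.686,0],"roll":0},{"linear":[0.65,-0.686,0],"roll":0},{"linear":[0.64,-0.686,0],"roll":0},{"linear":[0,0,0],"roll":-0.27}]' 0.15 40
python3 -m jog '[{"linear":[0,0,0.8],"roll":0},{"linear":[0,0,0.8],"roll":0},{"linear":[0,0,0.3],"roll":0},{"linear":[0,0,0],"roll":0},{"linear":[0,0,0],"roll":0}]'
python3 -c "
from h import *
need([.532,.207],.034,13.7)"
```

```text
time_s: 9.88
position: [0.5355, 0.211, 0.1953]
tool_rot: [[0.971, 0.24, 0.001], [0.24, -0.971, 0.002], [0.001, -0.001, -1.0]]
ft_force: [-0.8, -0.3, 0.1]
grip_width: 0.0491
gripper_force: 0.0
time_s: 10.3
position: [0.5332, 0.2063, 0.1202]
tool_rot: [[0.972, 0.236, -0.001], [0.236, -0.972, -0.0], [-0.001, -0.0, -1.0]]
ft_force: [0.1, 0.1, 0.2]
grip_width: 0.0494
gripper_force: 0.0
need [-0.0227 -0.0245  2.1554] roll -0.007735777491342332 pos [0.5332 0.2063 0.1202] yaw 13.661321112543277 q6 85.62967387224204 t 10.3 F [0.1213 0.072  0.2098] w 0.049383135136398186 0.0
```

```bash
python3 -m jog '[{"linear":[-0.02,-0.02,0.5],"roll":0},{"linear":[0,0,0.5],"roll":0},{"linear":[0,0,0.5],"roll":0},{"linear":[0,0,0.4],"roll":0},{"linear":[0,0,0.25],"roll":0},{"linear":[0,0,0],"roll":0},{"linear":[0,0,0],"roll":0}]'
python3 -m jog '[{"linear":[0,0,0],"roll":0},{"linear":[0,0,0],"roll":0},{"linear":[0,0,0],"roll":0},{"linear":[0,0,0],"roll":0},{"linear":[0,0,0],"roll":0},{"linear":[0,0,0],"roll":0},{"linear":[0,0,0],"roll":0},{"linear":[0,0,0],"roll":0}]' -1 40
python3 -m jog '[{"linear":[0,0,-0.1],"roll":0},{"linear":[0,0,-0.3],"roll":0},{"linear":[0,0,-0.6],"roll":0},{"linear":[0,0,-0.8],"roll":0},{"linear":[0,0,-0.8],"roll":0},{"linear":[0,0,0],"roll":0},{"linear":[0,0,0],"roll":0}]'
python3 - <<'E'
from h import *
import cv2
need(jig(.035,.06),.12,4.86)
t=optics.get_image("top");s=optics.get_image("side")
c=lambda im,x,y,w,h,k:cv2.resize(im[y:y+h,x:x+w,::-1],None,fx=k,fy=k,interpolation=cv2.INTER_CUBIC)
cv2.imwrite("pics/c1.png",np.hstack([c(t,150,190,100,140,4),c(s,250,120,100,140,4)]))
E
```

```text
time_s: 10.88
position: [0.5323, 0.2071, 0.0355]
tool_rot: [[0.972, 0.236, 0.002], [0.236, -0.972, 0.0], [0.002, 0.0, -1.0]]
ft_force: [0.5, 0.2, 0.6]
grip_width: 0.0492
gripper_force: 0.0
time_s: 11.55
position: [0.5323, 0.2072, 0.0359]
tool_rot: [[0.972, 0.237, 0.003], [0.237, -0.972, 0.0], [0.003, 0.0, -1.0]]
ft_force: [0.4, -0.4, 5.8]
grip_width: 0.0235
gripper_force: 40.9
time_s: 12.13
position: [0.532, 0.2071, 0.1404]
tool_rot: [[0.972, 0.237, 0.004], [0.237, -0.972, 0.001], [0.004, 0.0, -1.0]]
ft_force: [0.2, 0.1, -2.1]
grip_width: 0.0234
gripper_force: 40.0
need [-0.6886 12.2637  0.51  ] roll 1.7647050890860043 pos [0.532  0.2071 0.1404] yaw 13.683525445430018 q6 85.71461553274654 t 12.1333 F [ 0.2067  0.1015 -2.0532] w 0.02336392895380545 39.987600445747375
```

View pics/c1.png

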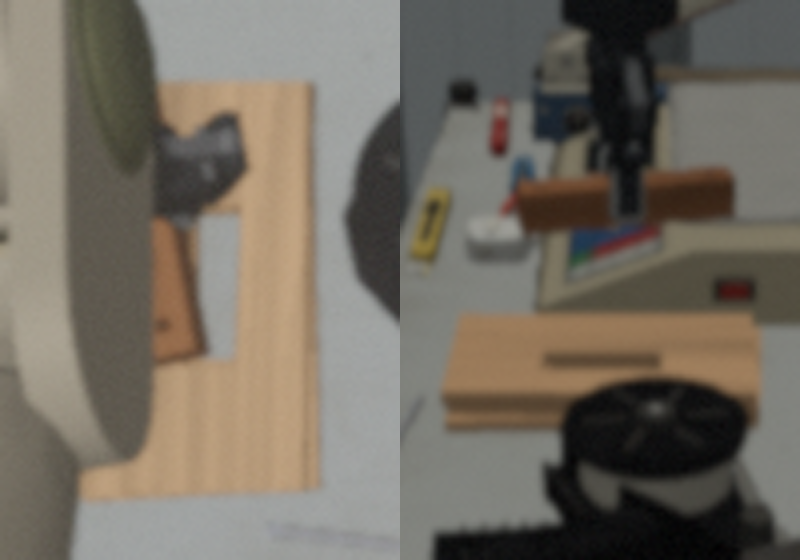

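The cleat is held level in the middle, with a pad at side crop (628, 195) and its ends at 519 and 733. Its near hole shows in the top crop at (163, 324).

```bash
python3 - <<'E'
from h import *
s=env.observe();h=atz("top",(150+163/4,190+324/4),s["position"][2]+.0221)
print("hole in tool",s["tool_rot"].T@(np.r_[h,s["position"][2]]-s["position"]))
E
python3 -m jog '[{"linear":[0,0,0],"roll":0.88},{"linear":[0,0,0],"roll":0.88},{"linear":[0,0,0],"roll":0},{"linear":[0,0,0],"roll":0}]'
python3 -c "
from h import *
need(jig(.036,.05),.07,4.86)"
```

```text
hole in tool [-0.0535  0.0006  0.0001]
time_s: 12.57
position: [0.531, 0.2069, 0.1374]
tool_rot: [[0.996, 0.087, -0.002], [0.087, -0.996, -0.0], [-0.002, 0.0, -1.0]]
ft_force: [0.4, -0.5, -0.4]
grip_width: 0.0234
gripper_force: 40.0
need [ 0.9511 12.248   1.6844] roll 0.028931969843853267 pos [0.531  0.2069 0.1374] yaw 5.004659849219269 q6 94.38724742814954 t 12.5667 F [ 0.4309 -0.4801 -0.3528] w 0.023444316492232005 39.97443616390228
```

```bash
python3 -m jog '[{"linear":[0.068,0.88,0],"roll":0},{"linear":[0.068,0.88,0],"roll":0},{"linear":[0.068,0.88,0],"roll":0},{"linear":[0.068,0.88,0],"roll":0},{"linear":[0.068,0.88,0],"roll":0},{"linear":[0.068,0.88,0],"roll":0},{"linear":[0.068,0.88,0],"roll":0},{"linear":[0.068,0.88,0],"roll":0},{"linear":[0.068,0.88,0],"roll":0},{"linear":[0.068,0.88,0],"roll":0},{"linear":[0.068,0.88,0],"roll":0},{"linear":[0.068,0.88,0],"roll":0}]'
python3 -m jog '[{"linear":[0.068,0.86,0],"roll":0},{"linear":[0.068,0.8,0],"roll":0},{"linear":[0,0,0.6],"roll":0.03},{"linear":[0,0,0.7],"roll":0},{"linear":[0,0,0.3],"roll":0},{"linear":[0,0,0],"roll":0},{"linear":[0,0,0],"roll":0},{"linear":[0,0,0],"roll":0}]'
python3 -c "
from h import *
need(jig(.038,.05),.033,4.86)"
```

```text
time_s: 13.57
position: [0.5997, -0.2128, 0.1378]
tool_rot: [[0.996, 0.087, -0.001], [0.087, -0.996, 0.001], [-0.001, -0.001, -1.0]]
ft_force: [0.8, 0.7, -0.3]
grip_width: 0.0233
gripper_force: 40.0
time_s: 14.23
position: [0.6115, -0.277, 0.0756]
tool_rot: [[0.996, 0.084, 0.001], [0.084, -0.996, -0.001], [0.001, 0.001, -1.0]]
ft_force: [0.1, 0.2, -0.1]
grip_width: 0.023
gripper_force: 40.0
need [-0.003   0.0707  1.0647] roll -0.01299585609579026 pos [ 0.6115 -0.277   0.0756] yaw 4.795020719521041 q6 50.7561698644465 t 14.2333 F [ 0.1421  0.219  -0.089 ] w 0.023028445518472 39.998998045921326
```

```bash
python3 -m jog '[{"linear":[0,0.03,0.4],"roll":0},{"linear":[0,0,0.4],"roll":0},{"linear":[0,0,0.26],"roll":0},{"linear":[0,0,0],"roll":0},{"linear":[0,0,0],"roll":0}]'
python3 - <<'E'
from h import *
import cv2
need(jig(.05,.045),.031,4.86)
t=optics.get_image("top");s=optics.get_image("side")
c=lambda im,x,y,w,h,k:cv2.resize(im[y:y+h,x:x+w,::-1],None,fx=k,fy=k,interpolation=cv2.INTER_CUBIC)
cv2.imwrite("pics/p1.png",cv2.vconcat([c(s,245,270,160,95,5),]))
cv2.imwrite("pics/p1t.png",c(t,400,160,90,140,4))
E
python3 -m jog '[{"linear":[0,0,0.05],"roll":0},{"linear":[0,0,0],"roll":0},{"linear":[0,0,0],"roll":0},{"linear":[0,0,0],"roll":0}]'
```

```text
time_s: 14.65
position: [0.6114, -0.278, 0.0328]
tool_rot: [[0.997, 0.083, 0.001], [0.083, -0.997, -0.001], [0.001, 0.001, -1.0]]
ft_force: [-0.3, 0.3, -1.3]
grip_width: 0.0229
gripper_force: 40.2
need [-0.1218  0.3452  0.0462] roll -0.02013058889272088 pos [ 0.6114 -0.278   0.0328] yaw 4.759347055536407 q6 50.711087086535095 t 14.65 F [-0.3344  0.3455 -1.2731] w 0.022937173917193614 40.24972379207611
time_s: 15.08
position: [0.6114, -0.2782, 0.0308]
tool_rot: [[0.997, 0.082, 0.001], [0.082, -0.997, -0.001], [0.001, 0.001, -1.0]]
ft_force: [0.6, -0.2, 2.9]
grip_width: 0.0229
gripper_force: 40.8
```

View pics/p1.png

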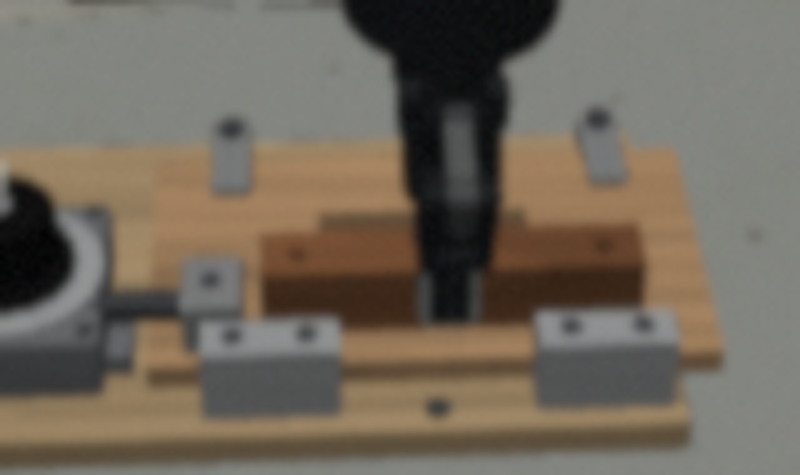

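Side crop: the cleat lies on the board from 262 to 643. The stop face is at about 242, leaving a gap of about 7 mm; the fence is still clear. Next I slide it gently to the stop.

```bash
python3 -m jog '[{"linear":[-0.05,0,0],"roll":0.02},{"linear":[-0.05,0,0],"roll":0},{"linear":[-0.02,0,0],"roll":0},{"linear":[0,0,0],"roll":0},{"linear":[0,0,0],"roll":0}]' | head -4
python3 -m jog '[{"linear":[-0.02,0,0],"roll":0},{"linear":[0,0,0],"roll":0},{"linear":[0,0,0],"roll":0}]'| head -4
python3 -m jog '[{"linear":[-0.02,0,0],"roll":0},{"linear":[0,0,0],"roll":0},{"linear":[0,0,0],"roll":0}]'| head -4
python3 -c "
from h import *
need(jig(.05,.045),.031,4.86)"
```

```text
time_s: 15.5
position: [0.6065, -0.2786, 0.0308]
tool_rot: [[0.997, 0.081, 0.001], [0.081, -0.997, -0.001], [0.001, 0.001, -1.0]]
ft_force: [2.4, 0.6, 6.5]
time_s: 15.75
position: [0.6058, -0.2786, 0.0308]
tool_rot: [[0.997, 0.081, 0.001], [0.081, -0.997, -0.001], [0.001, 0.001, -1.0]]
ft_force: [2.2, 0.8, 6.3]
time_s: 16.0
position: [0.605, -0.2787, 0.0307]
tool_rot: [[0.997, 0.081, 0.001], [0.081, -0.997, -0.001], [0.001, 0.001, -1.0]]
ft_force: [1.8, 0.2, 5.2]
need [ 0.0383  0.3419 -0.0059] roll -0.0473159796371192 pos [ 0.605  -0.2787  0.0307] yaw 4.623420101814418 q6 50.47554991107129 t 16.0 F [1.7692 0.1997 5.1904] w 0.023219308926584418 41.14622890949249
```

```bash
for i in 1; do python3 -m jog '[{"linear":[-0.02,0,0],"roll":0},{"linear":[0,0,0],"roll":0},{"linear":[0,0,0],"roll":0}]'| sed -n '2p;4p'
python3 -m jog '[{"linear":[-0.02,0,0],"roll":0},{"linear":[0,0,0],"roll":0},{"linear":[0,0,0],"roll":0}]'| sed -n '2p;4p'
python3 -m jog '[{"linear":[-0.02,0,0],"roll":0},{"linear":[0,0,0],"roll":0},{"linear":[0,0,0],"roll":0}]'| sed -n '2p;4p'; done
```

```text
position: [0.6048, -0.2787, 0.0308]
ft_force: [6.2, 1.8, 5.4]
position: [0.6047, -0.2787, 0.0308]
ft_force: [9.6, 1.1, 2.7]
position: [0.6042, -0.2787, 0.0309]
ft_force: [10.8, 1.8, 2.7]
```

```bash
python3 -m jog '[{"linear":[0.03,0,0],"roll":0},{"linear":[0,0.08,0],"roll":0},{"linear":[0,0.1,0],"roll":0},{"linear":[0,0.1,0],"roll":0},{"linear":[0,0,0],"roll":0},{"linear":[0,0,0],"roll":0}]'| sed -n '2p;4p'
python3 -c "
from h import *
need(jig(.05,.045),.031,4.86);print(env.observe()['wrist_torque'])"
python3 -m jog '[{"linear":[0,0.025,0],"roll":0},{"linear":[0,0,0],"roll":0},{"linear":[0,0,0],"roll":0}]'| sed -n '2p;4p'
python3 -m jog '[{"linear":[0,0.025,0],"roll":0},{"linear":[0,0,0],"roll":0},{"linear":[0,0,0],"roll":0}]'| sed -n '2p;4p'
python3 -c "
from h import *
need(jig(.05,.045),.031,4.86);print(env.observe()['wrist_torque'])"
```

```text
position: [0.6051, -0.2893, 0.0307]
ft_force: [4.6, 3.0, 5.9]
need [ 0.0577  0.0776 -0.0068] roll -0.0475923972890655 pos [ 0.6051 -0.2893  0.0307] yaw 4.622038013554663 q6 49.66696550415519 t 17.25 F [4.5841 2.9654 5.8652] w 0.023041859358035127 41.10834717750549
[ 0.5568 -0.6566 -0.1529]
position: [0.6052, -0.2897, 0.0307]
ft_force: [4.3, 5.2, 6.6]
position: [0.6052, -0.2906, 0.0307]
ft_force: [4.4, 5.1, 6.8]
need [ 0.058   0.0451 -0.0063] roll -0.0442464211520587 pos [ 0.6052 -0.2906  0.0307] yaw 4.6387678942397015 q6 49.53419120517057 t 17.75 F [4.4089 5.0782 6.8076] w 0.02320200545621776 41.241193413734436
[ 0.9586 -0.6077 -0.066 ]
```

```bash
python3 -m jog '[{"linear":[0,0,-0.02],"roll":0},{"linear":[0,0.025,0],"roll":0},{"linear":[0,0,0],"roll":0},{"linear":[0,0,0],"roll":0}]'| sed -n '2p;4p'
python3 -m jog '[{"linear":[0,0.02,0],"roll":0},{"linear":[0,0,0],"roll":0},{"linear":[0,0,0],"roll":0}]'| sed -n '2p;4p'
python3 -m jog '[{"linear":[0,0.01,0],"roll":0},{"linear":[0,0,0],"roll":0},{"linear":[0,0,0],"roll":0}]'| sed -n '2p;4p'
python3 -c "
from h import *
need(jig(.05,.045),.031,4.86);print(env.observe()['wrist_torque'])"
```

```text
position: [0.6053, -0.2917, 0.0307]
ft_force: [6.9, 3.9, 1.0]
position: [0.6053, -0.2922, 0.0307]
ft_force: [6.2, 5.0, 1.9]
position: [0.6053, -0.2922, 0.0308]
ft_force: [4.8, 6.4, 1.9]
need [ 0.0589  0.0049 -0.0058] roll -0.04284033065333119 pos [ 0.6053 -0.2922  0.0308] yaw 4.645798346733352 q6 49.39219300459688 t 18.5833 F [4.7564 6.4065 1.9099] w 0.023331006361738307 40.76859891414642
[ 1.0887 -0.8778 -0.1455]
```

```bash
python3 -m jog '[{"linear":[0,0.02,0],"roll":0},{"linear":[0,0,0],"roll":0},{"linear":[0,0,0],"roll":0}]'| sed -n '2p;4p'
python3 -m jog '[{"linear":[0,0.01,0],"roll":0},{"linear":[0,0,0],"roll":0},{"linear":[0,0,0],"roll":0},{"linear":[0,0,0],"roll":0}]'| sed -n '2p;4p'
python3 - <<'E'
from h import *
import cv2
t=optics.get_image("top");s=optics.get_image("side")
need(jig(.05,.045),.031,4.86);print(env.observe()['wrist_torque'])
c=lambda im,x,y,w,h,k:cv2.resize(im[y:y+h,x:x+w,::-1],None,fx=k,fy=k,interpolation=cv2.INTER_CUBIC)
cv2.imwrite("pics/f1.png",np.hstack([c(s,250,280,130,85,4),cv2.copyMakeBorder(c(t,420,165,60,85,4),0,0,0,0,cv2.BORDER_CONSTANT)]))
E
```

```text
position: [0.6053, -0.2923, 0.0308]
ft_force: [6.3, 9.9, 4.0]
position: [0.6053, -0.2923, 0.0307]
ft_force: [4.4, 11.4, 4.8]
need [ 0.0596  0.0021 -0.006 ] roll -0.03715189441406892 pos [ 0.6053 -0.2923  0.0308] yaw 4.674240527929661 q6 49.30735819818566 t 19.2667 F [ 5.6471 11.3421  4.1273] w 0.02298486941386656 40.98590612411499
[ 1.7897 -0.7919 -0.0765]
```

View pics/f1.png

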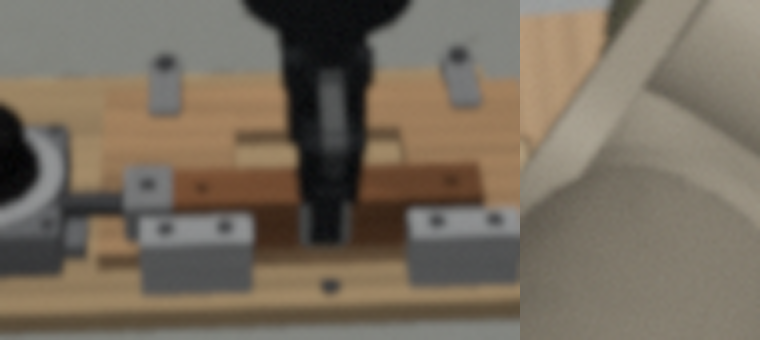

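The cleat now sits against the stop and both fence blocks. The wrist's vertical moment is near zero, so both blocks share the load, and the stop screw is unmoved at side pixel (287, 326). I'll check that it holds steady, then hand in.

```bash
python3 -m jog '[{"linear":[0,0,0],"roll":0},{"linear":[0,0,0],"roll":0},{"linear":[0,0,0],"roll":0},{"linear":[0,0,0],"roll":0},{"linear":[0,0,0],"roll":0},{"linear":[0,0,0],"roll":0}]'| sed -n '2p;4p'
python3 -m jog '[{"linear":[0,0,0],"roll":0},{"linear":[0,0,0],"roll":0},{"linear":[0,0,0],"roll":0},{"linear":[0,0,0],"roll":0},{"linear":[0,0,0],"roll":0},{"linear":[0,0,0],"roll":0}]'| sed -n '2p;4p'
python3 - <<'E'
from h import *
f=[];
for i in range(8):
    optics.get_image("side");s=env.observe();f.append(np.r_[s["ft_force"],s["wrist_torque"][2]])
f=np.mean(f,0);print(f,"push",-f[:2]@EX)
E
```

```text
position: [0.6053, -0.2923, 0.0307]
ft_force: [4.5, 11.5, 3.1]
position: [0.6053, -0.2923, 0.0308]
ft_force: [5.1, 11.0, 4.3]
[ 5.0907 11.0729  4.5143 -0.0697] push 10.601807235446158
```

```bash
python3 -c "
from rig import env
print(env.close_job())"
```

```text
the job is handed in; nothing more can be done
None
```

The job is handed in at about 20 s of the 72 s allowed: the dial pointer is within about 1° of the arrowhead, and the cleat lies flat against the stop and both fence blocks, held in the middle with a steady push of about 10.6 N; the arm stayed clear of the spool, cup and screwdriver.

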